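# Take the rock out of the honing machine

## Task

The honing machine rocks on the bench because its levelling screw is wound up too far and that foot hangs clear. Wind the screw down by its wing until all four feet carry their fair share and the machine no longer rocks either way, without jacking it up, pushing it about or bearing down hard on the screw; then swing the lock nut's lever clockwise until it is tight. Leave the other things on the bench alone.

Things in the scene. Friction and masses are not known exactly. Their poses are not given: they have to be found in the camera images.
- machine: Honing machine, about 7 kg, loose on the bench: grey cast base on four feet, motor along y, 150 mm wooden wheel at its +y end. Origin at bench height under the base's middle, z up. Feet at x = +-120, y = +-135 mm: levelling screw at (-120, +135), three plain feet. Lug tops 50 mm up; motor and wheel up to 245 mm high, 75 mm or more from the screw's axis. It rocks towards the screw.
- screw: Levelling screw: 18 mm spindle, black flat wing on top, 34 mm rubber sole below, all one piece. Origin on its axis, x along the wing, z up. Right-hand thread, 5 mm per turn: clockwise from above winds it down (under 0.1 N m free, 0.2 loaded), wing included. The foot starts 0.5 to 5 mm clear of the bench; the sole is worn, length unknown by +-1.7 mm, so the wing's height does not tell how far.
- wing (a point): Middle of the wing, on the screw's axis: upright blade 64 long, 10 thick, 26 mm high (13 above and below this point), some 101 mm above the bench. While the foot hangs, pressing down here gives 1 mm per 20 N up to 9 to 13 N, where the machine tips and rocks down at that force until the foot meets the bench (then firm, about 50 N/mm). Lock nut and lever stay below 73 mm.
- lock_nut (a joint): Angle of the lock nut's lever about the screw's axis, rad: 0 loose, grows clockwise seen from above, 1.2 tight against its stop; starts at 0 to 0.2. Takes about 0.12 N m to swing, up to 0.2 over the last half as it jams the screw; stays where it is left and does not turn with the screw.
- lever_end (a point): Point in the lever's black handle, 88 mm from the screw's axis, 65 mm above the bench. The lever is a nearly level round bar pointing outwards from under the wing, its handle 14 mm thick from 45 to 104 mm from the axis; it swings outside the base plate with free bench below.
- foot_b: Plain rubber foot, 28 mm across, at (+120, +135) mm of the machine; origin at the middle of its underside.
- foot_c: Plain rubber foot, 28 mm across, at (+120, -135) mm of the machine, diagonally across from the screw; origin underneath. Each foot's rubber gives 1 mm per 60 N. Past the screw's first touch (machine not pressed) each rad puts some 12 N more on the screw's foot, 9 on this one, and takes 10 N off each of the other two; 1.4 rad past it shares the weight evenly, 0.4 rad either way is allowed.
- foot_d: Plain rubber foot, 28 mm across, at (-120, -135) mm of the machine; origin at the middle of its underside.
- pepper_mill: Bystander: turned wooden pepper mill, 60 mm across, 215 mm tall, upright. Origin under its middle.
- carton: Bystander: small cardboard carton, 110 x 90 x 70 mm. Origin under its middle.
- mandrel: Bystander: black stepped lathe mandrel standing upright, 52 mm across, 96 mm tall. Origin under its middle.

How it is judged (in metres and radians):
On the way, in this order (a step that is already met when the one before it is completed fails the run):
1. the screw is wound down until each of the four feet stands on the bench with more than 8 N (contact force between each of screw, foot_b, foot_c, foot_d and table above 8 N), for 0.3 s.
2. after that the lock nut's lever is swung to tight (over 1.05 rad of 1.2) (value of joint lock_nut above 1.05 rad), for 0.2 s.
At the end, for the whole second after the job is handed in: Each of the four feet (the screw's and the three plain ones) stands on the bench with more than 8 N, the lock lever is tight (over 1.05 of 1.2 rad), and the machine is at rest within 25 mm of where it stood (all of step 1 and value of joint lock_nut above 1.05 rad and linear speed of machine below 0.01 m/s and distance of machine from where it was at the start of the episode below 0.025 m); the robot touches nothing.
It fails at once if the screw's foot is forced onto the bench with more than 40 N (contact force between screw and table above 40 N).
It fails at once if the machine is pushed more than 30 mm along the bench or tipped by more than 4 degrees (distance of machine from where it was at the start of the episode above 0.03 m or angle between machine's own z axis and vertical above 0.07 rad).
It fails at once if a bystander (pepper mill, carton, mandrel) is moved by more than 30 mm or tipped over (distance of any of pepper_mill, carton, mandrel from where it was at the start of the episode above 0.03 m or angle between any of pepper_mill, carton, mandrel's own z axis and vertical above 0.5 rad).
It also fails if it takes over 72 s, if anything falls off the work surface, if the arm or the gripper's body presses on something with over 40 N, if the wrist force passes 120 N, or if a joint passes its speed limit or range.

## Robot

A 7-joint arm with a two-finger parallel gripper is mounted at the origin on the work surface. World frame = base frame: x ahead of the robot, y to its left, z up, the work surface at z = 0. Lengths are in m, angles in degrees, forces in N, time in s.
With the tool pointing down it reaches from about 0.35 to 0.9 m from the base axis. Payload 8.1 kg.
Tool frame: the origin (TCP) lies at the very end of the fingers, on their centre line; the grasp point (between the pads) lies 19 mm behind it; z points along the fingers, y is the line along which they close (so a half turn about z gives the same grasp; the last joint's range is limited). The gripper opens to 92 mm and grips with 3 to 60 N. Pads are 19 mm wide; open, the fingers measure 130 mm over their backs; the gripper's body (75 mm by 190 mm) begins 47 mm behind the grasp point.
Start: joints at [59.381, 24.895, 1.432, 90.138, -0.665, 64.973, -4.303], TCP at [0.262, -0.568, 0.227] pointing down, gripper open.
Joint ranges: [-149.89, 149.89], [-25.12, 119.58], [-72.63, 75.52], [4.76, 147.25], [-75.54, 255.54], [6.69, 114.76], [-157.13, 157.13]. Speed limits (degrees/s): [127.2, 127.2, 172.46, 172.46, 180, 180, 180].

## Interface

Orientations are given as a 3x3 rotation matrix whose columns are the frame's x, y, z axes.
In Python, from cell import sensors, vision, ticket gives the robot as it stands.
- The arm moves only by the tool step_arm, never from a script. Its argument "moves" is a list of rows, each a list of 7 numbers: the opening in per cent of the stroke, from 0 (shut) to 100 (fully open), then the shift along the world's x, y, z in m, then the turn, a rotation vector about the world's x, y, z in rad. In form: [[fingers, x, y, z, ax, ay, az], ...]. A call has exactly 8 rows; each row is the pose to reach, as a shift and turn from the pose commanded when the call began; what a row does not reach only later rows make up. A row lasts 1/10 s, in which the tool goes at most 50 mm and 8.59 degrees, less where a joint would pass 70% of its speed; a pose out of reach is approached as far as the arm can. A call with a gripper value outside its range is refused whole. The fingers move at their own pace and stop on an object; "squeeze" is the grip in N (left out, the last holds). Time passes only in rows, so rows that repeat a pose let the fingers close, or fill a call up. It gives the time, the measured TCP pose, the force, the opening and the grip force at its end, in the units of the state.
- sensors.observe(): the state, without advancing time (a new reading comes with each control period).
- vision.get_image(name): name is "scene" or "top" or "wrist"; returns a dict with "frame" (384x512x3 uint8, red, green, blue), "mtx" (3x3 intrinsics, pixels), "k1" (the pictures are not rectified: a ray, as slopes to the right and down, at radius r is drawn at 1 + k1 r^2 times it, then the intrinsics apply), "R" (3x3) and "t" (3): a world point X has camera coordinates R X + t; the wrist camera has in their place "tool_from_camera" (4x4, takes a point from camera to tool coordinates, whose origin is the TCP and whose axes are the flange's). Camera axes: x right, y down, z forward; pixel columns grow to the right and rows downward; lengths in m; the calibration is good to about 2 mm. A picture is of the moment at which its call begins: read the wrist's pose just before it. There is no depth.
- ticket.close_job(): hands the job in; it is judged then, once.
The state is a dict: "time_s": time; "q": joint angles; "dq": joint speeds; "joint_torque": joint torques, N m; "tcp_pos": TCP position; "tcp_rot": TCP orientation; "ft_force": force on the tool from outside, world axes, zero at the start; "ft_torque": the same for the moment, N m; "width": finger opening in m; "grip_force": force on a finger pad.
Only numpy, scipy, OpenCV 4.12 (cv2) and the standard library are available. Lean on these libraries where they do the work, as an engineer would, in place of code of your own. Each camera call takes 0.05 s, during which the arm holds its last target. There are 200 camera calls.

## Working session

There is one attempt and no reset: what is moved stays moved. The work goes in short steps, Python scripts to look and compute and a tool call to move; the robot and the scene stay as the last step left them, time stands still between calls to the robot, and variables do not carry over. Pictures are saved under pics/ and viewed, at most 10 in all, crops included, and the job is handed in when it is done.

Besides the shell and the picture viewer there is one more tool, called after "Request:" as name(argument=value, ...) on one line, values as JSON. step_arm: Moves the arm, as the interface text tells. Its arguments: {"type":"object","properties":{"moves":{"type":"array"},"squeeze":{"type":"number"}},"required":["moves"]}

```bash
ls; mkdir -p pics
python3 - <<'E'
from cell import sensors, vision
import cv2,numpy as np,pickle
d={}
for n in("scene","top"):
    im=vision.get_image(n);d[n]=im
    cv2.imwrite(f"pics/{n}0.png",cv2.cvtColor(im["frame"],cv2.COLOR_RGB2BGR))
    print(n,im["mtx"],im["k1"],im["R"],im["t"])
pickle.dump(d,open("d0.pkl","wb"))
a,b=[cv2.imread(f"pics/{n}0.png") for n in("scene","top")]
cv2.imwrite("pics/both.png",cv2.resize(b,(800,600),interpolation=cv2.INTER_CUBIC))
s=sensors.observe();print(s)
E
```

```text
pics
scene [[368.6984572    0.         253.77900198]
 [  0.         368.6984572  184.46516604]
 [  0.           0.           1.        ]] -0.040110903203502406 [[-0.27844312  0.96043415 -0.00597195]
 [ 0.67266595  0.19056939 -0.71498519]
 [-0.68555813 -0.20309984 -0.69911409]] [ 0.18838365 -0.34475929  1.59223291]
top [[362.97571295   0.         252.96289977]
 [  0.         362.97571295 188.89791397]
 [  0.           0.           1.        ]] 0.0032528359858087115 [[-0.0072573  -0.99996485 -0.00419879]
 [-0.98451113  0.00788056 -0.17514486]
 [ 0.1751718   0.00286268 -0.98453372]] [-0.0185657   0.62547368  1.15052022]
{'time_s': 0.1, 'q': array([59.38298095, 24.93197875,  1.42943605, 90.18488625, -0.66298411,
       64.97416316, -4.30386629]), 'dq': array([-0.06386343, -0.00973593,  0.09743589, -0.0658224 ,  0.0419871 ,
       -0.02416236,  0.01074634]), 'joint_torque': array([ 2.73805017e-03, -6.69131541e+01,  9.87894908e-01, -3.15151620e+01,
       -6.05302909e-02,  3.73329862e-02,  8.21994718e-05]), 'tcp_pos': array([ 0.26130485, -0.56723193,  0.22602165]), 'tcp_rot': array([[ 9.08248747e-01,  4.18430012e-01, -7.34174397e-04],
       [ 4.18430630e-01, -9.08247907e-01,  1.24385987e-03],
       [-1.46344059e-04, -1.43693522e-03, -9.99998957e-01]]), 'ft_force': array([ 0.24217619, -0.20182239,  0.07088549]), 'ft_torque': array([0.01366748, 0.00982349, 0.03089207]), 'grip_force': 0.0, 'width': 0.0917186127225738}
```

View pics/both.png

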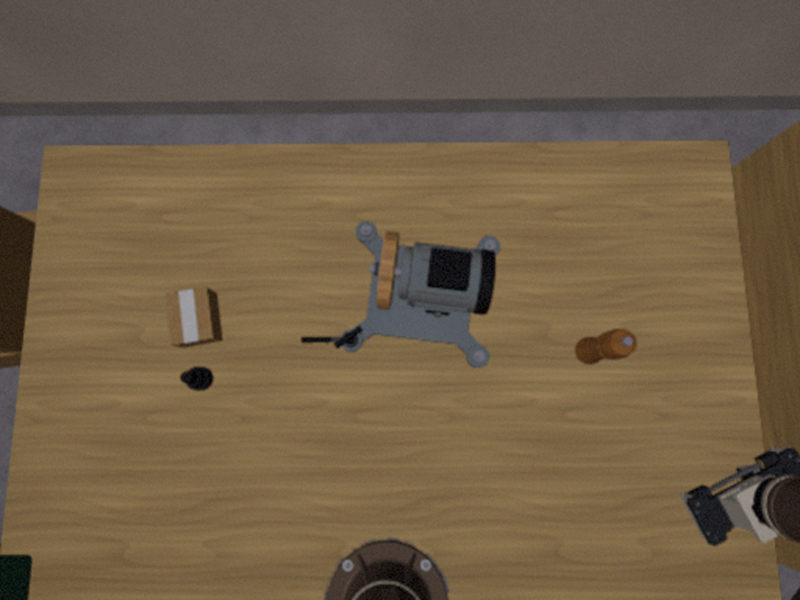

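View pics/scene0.png

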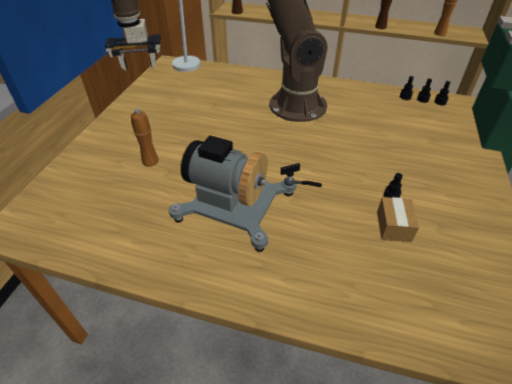

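The top view shows the wing at about (347,338) of the 800x600 picture, the lever pointing left (+y) to (303,340), the pepper mill at (605,345), and the carton and mandrel at far left. The scene view shows the wing at (290,170) and the lever tip at (320,184).

```bash
cat > h.py <<'E'
import numpy as np,cv2
def ray(im,uv):
    K=im["mtx"];k=float(im["k1"])
    p=(np.array(uv,float)-[K[0,2],K[1,2]])/[K[0,0],K[1,1]]
    r=np.linalg.norm(p);q=r
    for _ in range(20): q=r/(1+k*q*q)
    p=p*(q/r) if r>0 else p
    d=np.array([p[0],p[1],1.])
    return -im["R"].T@im["t"],im["R"].T@d
def plane(im,uv,z):
    o,d=ray(im,uv);return o+d*(z-o[2])/d[2]
def proj(im,X):
    c=im["R"]@np.array(X)+im["t"];p=c[:2]/c[2];p=p*(1+float(im["k1"])*(p@p))
    return p*[im["mtx"][0,0],im["mtx"][1,1]]+[im["mtx"][0,2],im["mtx"][1,2]]
def two(a,ua,b,ub):
    o1,d1=ray(a,ua);o2,d2=ray(b,ub);s=np.linalg.lstsq(np.c_[d1,-d2],o2-o1,rcond=None)[0]
    return (o1+s[0]*d1+o2+s[1]*d2)/2,np.linalg.norm(o1+s[0]*d1-o2-s[1]*d2)
def wristcam(v,s):
    T=np.array(v["tool_from_camera"]);R=s["tcp_rot"]@T[:3,:3];c=s["tcp_rot"]@T[:3,3]+s["tcp_pos"]
    v=dict(v);v["R"]=R.T;v["t"]=-R.T@c;return v
E
python3 - <<'E'
from h import *;import pickle
d=pickle.load(open("d0.pkl","rb"));t=d["top"];s=d["scene"]
for n,im,(x0,x1,y0,y1) in(("top",t,(185,240,200,235)),("scene",s,(265,330,150,205))):
    f=im["frame"][y0:y1,x0:x1].astype(int);m=(f.max(2)<45).astype(np.uint8)
    k,l,st,c=cv2.connectedComponentsWithStats(m)
    for i in range(1,k):
        if st[i,4]>4: print(n,st[i]+[x0,y0,0,0,0],c[i]+[x0,y0])
for p in[(346,338),(303,340)]: print(plane(t,np.array(p)*.64,.1))
for n,p,z in(("screwlug",(351,341),.05),("B",(366,231),.05),("C",(488,246),.05),("D",(478,356),.05),("mill",(590,350),0),("mandrel",(200,378),.09)):print(n,plane(t,np.array(p)*.64,z))
a=cv2.resize(t["frame"][190:250,170:330],None,fx=5,fy=5,interpolation=cv2.INTER_CUBIC)
b=cv2.resize(s["frame"][145:205,230:390],None,fx=5,fy=5,interpolation=cv2.INTER_CUBIC)
cv2.imwrite("pics/crop.png",cv2.cvtColor(np.vstack([a,b]),cv2.COLOR_RGB2BGR))
E
```

```text
top [215 209  16  13  92] [222.88043478 215.93478261]
top [193 216  19   3  54] [202.16666667 216.98148148]
scene [281 164  19  12 135] [289.64444444 169.39259259]
scene [285 182   4   3   6] [286.16666667 183.33333333]
scene [301 182  20   4  45] [311.11111111 183.24444444]
scene [285 193   7   3  11] [287.63636364 194.        ]
[0.53026435 0.07661801 0.1       ]
[0.52689062 0.16339877 0.1       ]
screwlug [0.52893686 0.0705636  0.05      ]
B [0.76874452 0.03940204 0.05      ]
C [ 0.73279581 -0.22505893  0.05      ]
D [ 0.49545828 -0.195616    0.05      ]
mill [ 0.51011813 -0.44741223  0.        ]
mandrel [0.45286032 0.37086855 0.09      ]
```

View pics/crop.png

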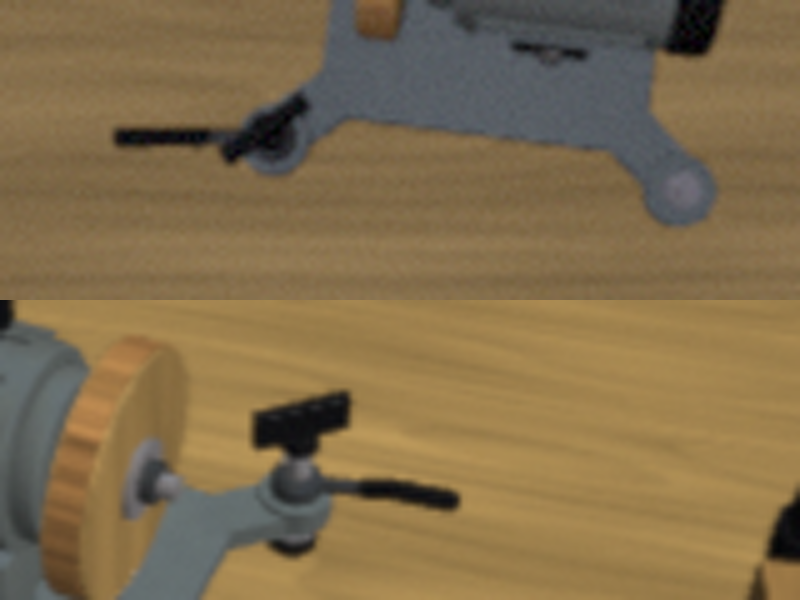

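The crop shows the wing running from top-view crop (222,158) to (308,98), so its direction is about -55° in the world. The lever handle is at crop (115–210,136), pointing along +y. The wheel and motor lie to the +x/-y side of the screw.

Run:
```python
from h import *;import pickle
d=pickle.load(open("d0.pkl","rb"));t=d["top"];s=d["scene"]
print("wing",two(t,(222.9,215.9),s,(289.6,169.4)))
print("top@101",plane(t,(222.9,215.9),.103),"lever mid",plane(t,(202.2,217),.066))
f=t["frame"][205:225,213:233].astype(int);m=f.max(2)<45
ys,xs=np.nonzero(m);P=np.array([plane(t,(x+213,y+205),.105)[:2] for x,y in zip(xs,ys)])
c=P.mean(0);w,v=np.linalg.eigh(np.cov((P-c).T));print(c,np.degrees(np.arctan2(v[1,1],v[0,1])),np.sqrt(w*12))
from scipy.spatial.transform import Rotation as R
from cell import sensors
q=sensors.observe();print(np.degrees(np.arctan2(q["tcp_rot"][1,1],q["tcp_rot"][0,1])))
```

```text
wing (array([0.53110944, 0.07289428, 0.1021898 ]), np.float64(0.002168445424365062))
top@101 [0.53124859 0.07176083 0.103     ] lever mid [0.5319917  0.14219253 0.066     ]
[0.53094702 0.07163627] 122.36851196355195 [0.02049531 0.05098175]
-65.26446554904128
```

Request:
step_arm(moves=[[0, 0, 0, 0.03, 0, 0, 0], [0, 0, 0.0, 0.08, 0, 0, 0], [0, 0.02, 0.04, 0.1, 0, 0, 0], [0, 0.035, 0.08, 0.1, 0, 0, 0], [0, 0.05, 0.12, 0.1, 0, 0, 0], [0, 0.065, 0.16, 0.1, 0, 0, 0], [0, 0.08, 0.2, 0.1, 0, 0, 0], [0, 0.09, 0.24, 0.1, 0, 0, 0]], squeeze=20)

```text
time_s: 0.9
tcp_pos: [0.3521, -0.3256, 0.3265]
tcp_rot: [[0.908, 0.419, -0.0], [0.419, -0.908, 0.0], [-0.0, -0.0, -1.0]]
ft_force: [0.5, -0.4, 0.9]
width: 0.0322
grip_force: 0.0
```

Request:
step_arm(moves=[[0, 0.01, 0.03, 0, 0, 0, 0.1], [0, 0.02, 0.06, 0, 0, 0, 0.2], [0, 0.03, 0.09, 0, 0, 0, 0.3], [0, 0.04, 0.12, 0, 0, 0, 0.4], [0, 0.05, 0.15, 0, 0, 0, 0.5], [0, 0.06, 0.18, 0, 0, 0, 0.6], [0, 0.07, 0.21, 0, 0, 0, 0.7], [0, 0.08, 0.24, 0, 0, 0, 0.83]])

```text
time_s: 1.7
tcp_pos: [0.4315, -0.0864, 0.3266]
tcp_rot: [[0.3, 0.954, -0.0], [0.954, -0.3, -0.0], [-0.0, -0.0, -1.0]]
ft_force: [0.8, -0.0, -0.4]
width: 0.0005
grip_force: 0.0
```

Request:
step_arm(moves=[[0, 0.01, 0.03, 0, 0, 0, 0.1], [0, 0.02, 0.06, 0, 0, 0, 0.2], [0, 0.03, 0.09, 0, 0, 0, 0.3], [0, 0.04, 0.12, 0, 0, 0, 0.4], [0, 0.05, 0.15, 0, 0, 0, 0.5], [0, 0.06, 0.17, 0, 0, 0, 0.6], [0, 0.06, 0.18, 0, 0, 0, 0.7], [0, 0.06, 0.18, 0, 0, 0, 0.828]])

```text
time_s: 2.5
tcp_pos: [0.4912, 0.0944, 0.3263]
tcp_rot: [[-0.502, 0.865, -0.001], [0.865, 0.502, 0.001], [0.001, -0.0, -1.0]]
ft_force: [-0.8, 0.1, 0.0]
width: 0.0003
grip_force: 0.0
```

Run:
```python
from cell import sensors, vision
import pickle
from h import *
s=sensors.observe();v=vision.get_image("wrist")
print(s["tcp_pos"],np.degrees(np.arctan2(s["tcp_rot"][1,1],s["tcp_rot"][0,1])),s["ft_force"],s["width"],s["q"])
w=wristcam(v,s);pickle.dump(w,open("w1.pkl","wb"));print(v["tool_from_camera"])
print(proj(w,[.531,.072,.102]))
cv2.imwrite("pics/w1.png",cv2.cvtColor(v["frame"],cv2.COLOR_RGB2BGR))
```

```text
[0.49121696 0.09437768 0.32633409] 30.148916699599802 [-0.80939738  0.14737629  0.03585675] 0.0002842009162473786 [ 12.78913277  12.70855295 -36.08104462  95.70598369   7.66976236
  74.13275171   5.41798129]
[[ 8.47794886e-04 -9.58689139e-01 -2.84454592e-01  7.70536223e-02]
 [ 9.99999640e-01  8.19331360e-04  2.19052553e-04  2.42193724e-04]
 [ 2.30592641e-05 -2.84454676e-01  9.58689489e-01 -1.58026878e-01]
 [ 0.00000000e+00  0.00000000e+00  0.00000000e+00  1.00000000e+00]]
[270.90098829 192.71247252]
```

View pics/w1.png

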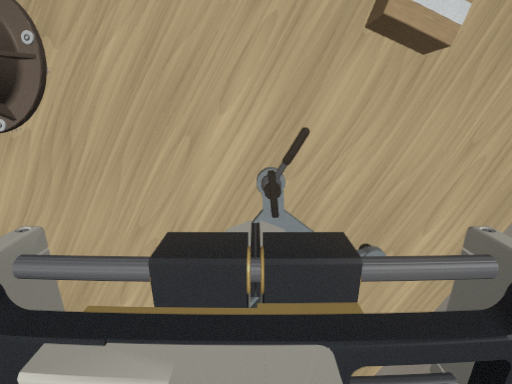

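The wrist view shows the wing at (273,193), within 2 px of the prediction. The lever handle runs from (285,165) to (307,130), and the fingers are at the bottom centre.

```bash
cat >> h.py <<'E'
def wing(w,c=(.531,.072),z=.112,zc=.101,thr=45):
    u=proj(w,[*c,zc]);x0,y0=(u-28).astype(int)
    f=w["frame"][max(y0,0):y0+57,x0:x0+57].astype(int);m=(f.max(2)<thr).astype(np.uint8)
    ys,xs=np.nonzero(m);P=np.array([plane(w,(x+x0,y+max(y0,0)),z)[:2] for x,y in zip(xs,ys)])
    P=P[np.linalg.norm(P-np.array(c),axis=1)<.037]
    k=P.mean(0);e,v=np.linalg.eigh(np.cov((P-k).T))
    return k,np.degrees(np.arctan2(v[1,1],v[0,1])),np.sqrt(e*12)
E
python3 - <<'E'
from h import *;import pickle
w=pickle.load(open("w1.pkl","rb"));print(w["mtx"],w["k1"]);R=w["R"]
from cell import sensors
s=sensors.observe()
for p in [(0,0,0),(0,.019,0),(.0095,0,0),(-.0095,0,0),(0,.019,-.019),(.0095,.019,-.05),(.0375,.095,-.066)]: print(p,proj(w,s["tcp_pos"]+s["tcp_rot"]@np.array(p)))
print(wing(w,thr=40)); f=w["frame"][160:225,245:310]; print(f.max(2)[::3,::3])
E
```

```text
[[276.84613114   0.         255.02963385]
 [  0.         276.84613114 190.55321069]
 [  0.           0.           1.        ]] -0.05074077251808152
(0, 0, 0) [253.72993857 237.94599384]
(0, 0.019, 0) [283.94933703 237.73183611]
(0.0095, 0, 0) [253.60609019 223.99675447]
(-0.0095, 0, 0) [253.85011713 251.43360299]
(0, 0.019, -0.019) [287.31048675 252.76742737]
(0.0095, 0.019, -0.05) [295.62274056 268.32160386]
(0.0375, 0.095, -0.066) [504.06838414 222.23175385]
(array([0.54529799, 0.05033604]), np.float64(nan), array([nan, nan]))
[[157 165 163 152 157 164 157 160 168 157 158 159 142  53  53  51 163 167
  171 170 161 156]
 [163 165 156 151 164 162 156 167 162 157 153 154 107  57  51 132 162 165
  166 162 154 163]
 [165 160 154 162 161 157 169 166 154 157 158 142  78  80 146 162 163 169
  165 156 161 169]
 [165 153 160 164 158 161 114  93 117 120 106  72  84 107 160 161 167 166
  157 160 169 173]
 [157 153 162 162 154  81 123 126  51  47  66  82  78 162 160 162 165 158
  158 169 171 173]
 [151 162 163 155 138 122 127  82  50  51  61  80 108 152 157 166 164 161
  168 169 172 164]
 [159 1
[... 951 characters left out ...]
9 126 126  44  47  96 123 147 162 167 160 158
  160 157 156 165]
 [165 164 163 162 166 102 126 127 125  46  43  98 124 118 136 165 151 161
  159 159 164 161]
 [165 166 160 165 141 110 130 130 125  44  42  64 125 126 128 107 161 158
  157 158 164 154]
 [167 160 165 148  97 131 130 130 126 102  66 104 125 125 127 128 109 151
  156 166 155 159]
 [164 158 160  86 127 132 130 128 130 128 128 125 126 127 127 127 126 119
  137 160 156 163]
 [144 144  96  58  47 131 143 141 132 128 127 129 130 127 128 126 126 127
  128 106 159 167]]h.py:26: RuntimeWarning: Degrees of freedom <= 0 for slice
  k=P.mean(0);e,v=np.linalg.eigh(np.cov((P-k).T))
  c *= np.true_divide(1, fact)
  c *= np.true_divide(1, fact)
```

Run:
```python
from h import *;import pickle
w=pickle.load(open("w1.pkl","rb"))
for z in(.101,.112): print(wing(w,z=z,thr=60))
for p in[(271,171),(274,219)]: print(plane(w,p,.11))
print("lever end",plane(w,(307,130),.066))
```

```text
(array([0.53264248, 0.0737209 ]), np.float64(126.47523723520553), array([0.01618288, 0.059954  ]))
(array([0.53062583, 0.07586352]), np.float64(126.50182004529205), array([0.01564299, 0.05956371]))
[0.51327483 0.10078193 0.11      ]
[0.55395317 0.04189934 0.11      ]
lever end [0.53444715 0.1740477  0.066     ]
```

Request:
step_arm(moves=[[0, 0.02, -0.01, 0, 0, 0, 0], [0, 0.041, -0.022, -0.03, 0, 0, 0], [0, 0.041, -0.022, -0.07, 0, 0, 0], [0, 0.041, -0.022, -0.11, 0, 0, 0], [0, 0.041, -0.022, -0.15, 0, 0, 0], [0, 0.041, -0.022, -0.18, 0, 0, 0], [0, 0.041, -0.022, -0.2, 0, 0, 0], [0, 0.041, -0.022, -0.206, 0, 0, 0]])

```text
time_s: 3.35
tcp_pos: [0.5307, 0.0701, 0.1187]
tcp_rot: [[-0.494, 0.869, -0.004], [0.869, 0.494, -0.0], [0.002, -0.004, -1.0]]
ft_force: [-7.8, 0.5, 11.7]
width: 0.0003
grip_force: 5.7
```

Request:
step_arm(moves=[[0, 0, 0, -0.0005, 0, 0, 0], [0, 0, 0, -0.001, 0, 0, 0], [0, 0, 0, -0.0015, 0, 0, 0], [0, 0, 0, -0.002, 0, 0, 0], [0, 0, 0, -0.0025, 0, 0, 0], [0, 0, 0, -0.003, 0, 0, 0], [0, 0, 0, -0.003, 0, 0, 0], [0, 0, 0, -0.003, 0, 0, 0]])

```text
time_s: 4.15
tcp_pos: [0.5315, 0.0703, 0.1188]
tcp_rot: [[-0.494, 0.869, -0.001], [0.869, 0.494, -0.001], [-0.0, -0.002, -1.0]]
ft_force: [-7.2, -0.5, 10.6]
width: 0.0002
grip_force: 5.0
```

Run:
```python
from cell import sensors, vision
from h import *
a=sensors.observe();print(a["ft_force"],a["ft_torque"],a["tcp_pos"])
s=vision.get_image("scene")["frame"];v=vision.get_image("top")["frame"]
A=cv2.resize(s[90:230,190:350],(800,700),interpolation=cv2.INTER_CUBIC)[:,:800]
A=cv2.resize(s[90:230,200:340],(560,560),interpolation=cv2.INTER_CUBIC)
cv2.imwrite("pics/s2.png",cv2.cvtColor(A,cv2.COLOR_RGB2BGR))
```

```text
[-7.17216108 -0.47551302 10.61221414] [-0.08995887  1.42246952  0.03278782] [0.5315441  0.07025271 0.11879249]
```

View pics/s2.png

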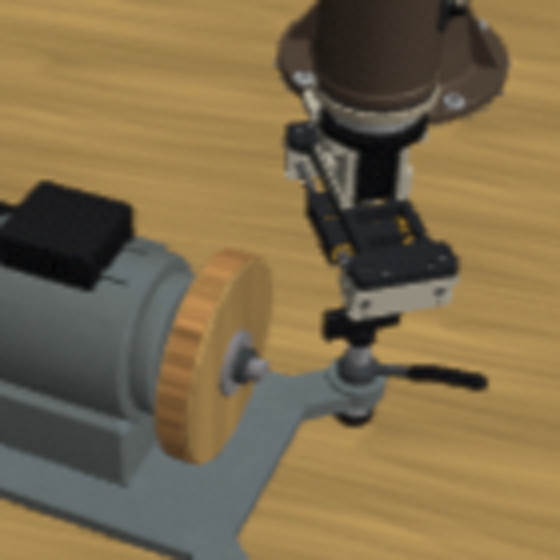

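The picture shows the closed fingertips standing on the wing, with the gripper body clear of the wheel and the lever free to the right. I'll back off and press again cleanly.

Request:
step_arm(moves=[[0, 0, 0, 0.002, 0, 0, 0], [0, 0, 0, 0.004, 0, 0, 0], [0, 0, 0, 0.006, 0, 0, 0], [0, 0, 0, 0.006, 0, 0, 0], [0, 0, 0, 0.006, 0, 0, 0], [0, 0, 0, 0.006, 0, 0, 0], [0, 0, 0, 0.006, 0, 0, 0], [0, 0, 0, 0.006, 0, 0, 0]])

```text
time_s: 5.05
tcp_pos: [0.5325, 0.0703, 0.1236]
tcp_rot: [[-0.496, 0.868, -0.0], [0.868, 0.496, 0.0], [0.0, -0.0, -1.0]]
ft_force: [-0.2, 0.5, -0.1]
width: 0.0004
grip_force: 0.0
```

Request:
step_arm(moves=[[0, 0, 0, -0.0005, 0, 0, 0], [0, 0, 0, -0.001, 0, 0, 0], [0, 0, 0, -0.0015, 0, 0, 0], [0, 0, 0, -0.002, 0, 0, 0], [0, 0, 0, -0.0025, 0, 0, 0], [0, 0, 0, -0.003, 0, 0, 0], [0, 0, 0, -0.003, 0, 0, 0], [0, 0, 0, -0.003, 0, 0, 0]])

```text
time_s: 5.85
tcp_pos: [0.5325, 0.0704, 0.1208]
tcp_rot: [[-0.496, 0.868, 0.0], [0.868, 0.496, -0.0], [-0.0, 0.0, -1.0]]
ft_force: [0.1, 0.8, 2.0]
width: 0.0002
grip_force: 0.7
```

Request:
step_arm(moves=[[0, 0, 0, -0.0005, 0, 0, 0], [0, 0, 0, -0.001, 0, 0, 0], [0, 0, 0, -0.0015, 0, 0, 0], [0, 0, 0, -0.0015, 0, 0, 0], [0, 0, 0, -0.0015, 0, 0, 0], [0, 0, 0, -0.0015, 0, 0, 0], [0, 0, 0, -0.0015, 0, 0, 0], [0, 0, 0, -0.0015, 0, 0, 0]])

```text
time_s: 6.65
tcp_pos: [0.5324, 0.0708, 0.1197]
tcp_rot: [[-0.496, 0.868, 0.0], [0.868, 0.496, 0.0], [0.0, 0.0, -1.0]]
ft_force: [-3.0, 0.2, 9.0]
width: 0.0006
grip_force: 4.0
```

Request:
step_arm(moves=[[0, 0, 0, -0.0005, 0, 0, 0], [0, 0, 0, -0.001, 0, 0, 0], [0, 0, 0, -0.001, 0, 0, 0], [0, 0, 0, -0.001, 0, 0, 0], [0, 0, 0, -0.001, 0, 0, 0], [0, 0, 0, -0.001, 0, 0, 0], [0, 0, 0, -0.001, 0, 0, 0], [0, 0, 0, -0.001, 0, 0, 0]])

```text
time_s: 7.45
tcp_pos: [0.5321, 0.0711, 0.1188]
tcp_rot: [[-0.497, 0.868, -0.0], [0.868, 0.497, 0.0], [0.0, -0.0, -1.0]]
ft_force: [-4.8, 1.2, 9.6]
width: 0.0007
grip_force: 4.9
```

Request:
step_arm(moves=[[0, 0, 0, -0.0005, 0, 0, 0], [0, 0, 0, -0.001, 0, 0, 0], [0, 0, 0, -0.001, 0, 0, 0], [0, 0, 0, -0.001, 0, 0, 0], [0, 0, 0, -0.001, 0, 0, 0], [0, 0, 0, -0.001, 0, 0, 0], [0, 0, 0, -0.001, 0, 0, 0], [0, 0, 0, -0.001, 0, 0, 0]])

```text
time_s: 8.25
tcp_pos: [0.5321, 0.0713, 0.1184]
tcp_rot: [[-0.497, 0.868, 0.0], [0.868, 0.497, 0.0], [0.0, 0.0, -1.0]]
ft_force: [-7.5, 0.5, 17.3]
width: 0.0002
grip_force: 8.4
```

Request:
step_arm(moves=[[0, 0, 0, 0.003, 0, 0, 0], [0, 0, 0, 0.008, 0, 0, 0], [0, 0, 0, 0.015, 0, 0, 0], [0, 0, 0, 0.024, 0, 0, 0], [0, -0.01, 0, 0.024, 0, 0, 0], [0, -0.02, 0, 0.024, 0, 0, 0], [0, -0.03, 0, 0.024, 0, 0, 0], [0, -0.035, 0.005, 0.024, 0, 0, 0]])

```text
time_s: 9.05
tcp_pos: [0.4958, 0.0746, 0.1409]
tcp_rot: [[-0.495, 0.869, -0.001], [0.869, 0.495, -0.001], [-0.0, -0.002, -1.0]]
ft_force: [0.9, 0.5, 0.4]
width: 0.0003
grip_force: 0.0
```

```bash
cat >> h.py <<'E'
A=np.array([.532,.072])
def poke(a,ex=0,r=.028,t=.004,phi=30):
    u=np.array([np.cos(np.radians(a)),np.sin(np.radians(a))]);n=np.array([-u[1],u[0]])
    d=np.radians(a+90-phi);return A+r*u+(.005+.0095*abs(np.sin(d))+t*abs(np.cos(d))+ex)*n
def look(thr=60,z=.115,zc=.107):
    from cell import sensors,vision
    s=sensors.observe();w=wristcam(vision.get_image("wrist"),s)
    print(s["tcp_pos"],np.degrees(np.arctan2(s["tcp_rot"][1,1],s["tcp_rot"][0,1])),s["ft_force"],wing(w,tuple(A),z=z,zc=zc,thr=thr))
    return s,w
E
python3 - <<'E'
from h import *
s,w=look();p=s["tcp_pos"][:2]
for a,e in[(126,.016),(126,.004),(126,0),(114,0),(102,0),(90,0),(78,0),(66,0),(54,0),(42,0),(30,0)]: print(a,e,np.round(poke(a,e),4),np.round(poke(a,e)-p,4))
E
```

```text
[0.49575515 0.07463665 0.14090605] 29.69838189225643 [0.89081485 0.47524151 0.41003009] (array([0.53035849, 0.07188908]), np.float64(126.18424309240817), array([0.03892507, 0.0410555 ]))
126 0.016 [0.4945 0.0794] [-0.0012  0.0048]
126 0.004 [0.5042 0.0864] [0.0085 0.0118]
126 0 [0.5075 0.0888] [0.0117 0.0142]
114 0 [0.5115 0.0935] [0.0157 0.0189]
102 0 [0.5147 0.0969] [0.0189 0.0223]
90 0 [0.5188 0.1   ] [0.023  0.0254]
78 0 [0.5238 0.1024] [0.0281 0.0277]
66 0 [0.5297 0.1037] [0.0339 0.0291]
54 0 [0.5361 0.1036] [0.0403 0.029 ]
42 0 [0.5427 0.102 ] [0.0469 0.0273]
30 0 [0.549  0.0986] [0.0532 0.0239]
```

Request:
step_arm(moves=[[0, -0.003, 0.004, -0.01, 0, 0, 0], [0, -0.003, 0.004, -0.025, 0, 0, 0], [0, -0.003, 0.004, -0.041, 0, 0, 0], [0, 0.002, 0.007, -0.041, 0, 0, 0], [0, 0.006, 0.01, -0.041, 0, 0, 0], [0, 0.009, 0.0125, -0.041, 0, 0, 0], [0, 0.012, 0.0145, -0.041, 0, 0, 0], [0, 0.014, 0.0165, -0.041, 0, 0, 0]])

```text
time_s: 9.9
tcp_pos: [0.5121, 0.0921, 0.1006]
tcp_rot: [[-0.496, 0.868, 0.001], [0.868, 0.496, 0.0], [-0.0, 0.001, -1.0]]
ft_force: [-2.5, -1.1, -1.1]
width: 0.0004
grip_force: 1.0
```

Run:
```python
from h import *
s,w=look()
x=w["frame"];cv2.imwrite("pics/w3.png",cv2.cvtColor(x,cv2.COLOR_RGB2BGR))
```

```text
[0.51207125 0.09206486 0.10062614] 29.722881455405396 [-2.50461116 -1.10387744 -1.07309544] (array([0.52990907, 0.0774488 ]), np.float64(88.95386452202858), array([0.0350541 , 0.03920536]))
```

View pics/w3.png

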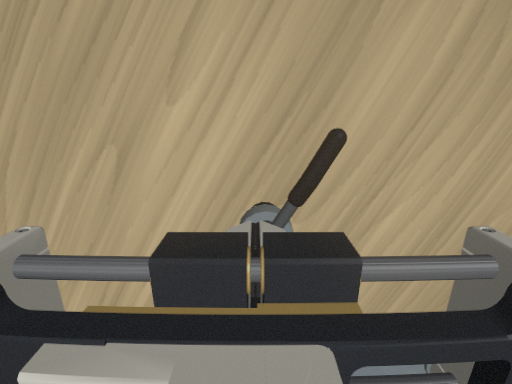

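The wrist view shows the lever handle at (300,195) to (338,135). The fingers hide the wing, so I'll check it by lifting after the stroke.

Request:
step_arm(moves=[[0, 0.0015, 0.0035, 0, 0, 0, 0], [0, 0.0035, 0.0055, 0, 0, 0, 0], [0, 0.007, 0.008, 0, 0, 0, 0], [0, 0.0095, 0.0095, 0, 0, 0, 0], [0, 0.0125, 0.0105, 0, 0, 0, 0], [0, 0.018, 0.012, 0, 0, 0, 0], [0, 0.0245, 0.012, 0, 0, 0, 0], [0, 0.031, 0.01, 0, 0, 0, 0]])

```text
time_s: 10.75
tcp_pos: [0.5433, 0.1022, 0.1003]
tcp_rot: [[-0.496, 0.868, 0.0], [0.868, 0.496, 0.0], [0.0, 0.001, -1.0]]
ft_force: [-1.5, 0.2, -0.7]
width: 0.0007
grip_force: 0.6
```

Request:
step_arm(moves=[[0, 0, 0, 0, 0, 0, 0], [0, 0, 0.003, 0, 0, 0, 0], [0, -0.002, 0.008, 0.01, 0, 0, 0], [0, -0.01, 0.008, 0.04, 0, 0, 0], [0, -0.025, 0, 0.07, 0, 0, 0], [0, -0.05, 0, 0.09, 0, 0, 0], [0, -0.07, 0, 0.09, 0, 0, 0], [0, -0.07, 0, 0.09, 0, 0, 0]])

```text
time_s: 11.55
tcp_pos: [0.4704, 0.1025, 0.1917]
tcp_rot: [[-0.497, 0.867, 0.001], [0.867, 0.497, -0.001], [-0.001, 0.001, -1.0]]
ft_force: [0.6, 0.0, -0.4]
width: 0.0002
grip_force: 0.0
```

Run:
```python
from h import *
s,w=look()
u=proj(w,[*A,.107]);print(u);x0,y0=(u-55).astype(int)
x=cv2.resize(w["frame"][y0:y0+110,x0:x0+110],(550,550),interpolation=cv2.INTER_CUBIC);cv2.imwrite("pics/w4.png",cv2.cvtColor(x,cv2.COLOR_RGB2BGR))
```

```text
[0.47039988 0.10246372 0.19172951] 29.83452721050637 [ 0.58449651  0.00976974 -0.3669014 ] (array([0.53042038, 0.07068755]), np.float64(-177.62283381945187), array([0.0520745 , 0.05447507]))
[293.59696296 251.05769609]
```

View pics/w4.png

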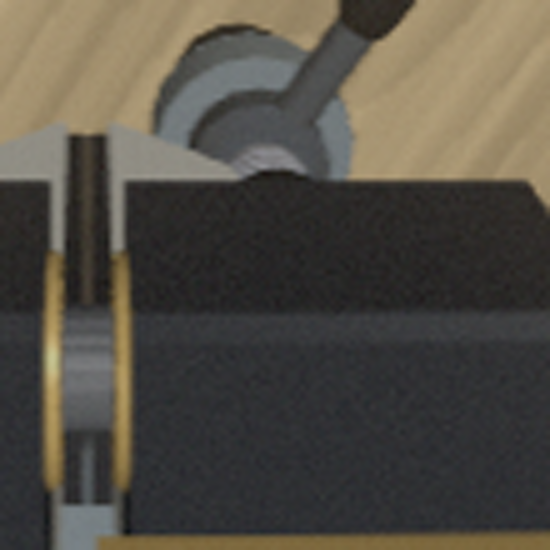

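The crop shows the lever and lug above and the wing hidden behind the fingers at the bottom. I'll raise for a clear view.

Request:
step_arm(moves=[[0, 0, 0, 0.04, 0, 0, 0], [0, 0.01, 0, 0.08, 0, 0, 0], [0, 0.02, 0, 0.1, 0, 0, 0], [0, 0.02, -0.01, 0.12, 0, 0, 0], [0, 0.02, -0.01, 0.12, 0, 0, 0], [0, 0.02, -0.01, 0.12, 0, 0, 0], [0, 0.02, -0.01, 0.12, 0, 0, 0], [0, 0.02, -0.01, 0.12, 0, 0, 0]])

```text
time_s: 12.4
tcp_pos: [0.492, 0.0921, 0.3093]
tcp_rot: [[-0.496, 0.868, -0.002], [0.868, 0.496, -0.0], [0.001, -0.001, -1.0]]
ft_force: [0.7, 1.0, 0.4]
width: 0.0004
grip_force: 0.0
```

Run:
```python
from h import *
s,w=look()
for t in(55,60,65): print(wing(w,tuple(A),z=.115,zc=.107,thr=t))
p=s["tcp_pos"]
for a,e in[(210,.012),(210,0),(198,0)]+[(a,0) for a in range(190,40,-10)]: print(a,e,np.round(poke(a,e),4))
```

```text
[0.49204947 0.09205109 0.30933653] 29.768134109272232 [0.67974217 0.95790533 0.36359115] (array([0.53002707, 0.07702926]), np.float64(-146.2789112650508), array([0.02080669, 0.05629219]))
(array([0.53019862, 0.07704488]), np.float64(-146.1720491063268), array([0.02019117, 0.05611691]))
(array([0.53002707, 0.07702926]), np.float64(-146.2789112650508), array([0.02080669, 0.05629219]))
(array([0.52996995, 0.07708126]), np.float64(-146.41895584685568), array([0.02121733, 0.05647658]))
210 0.012 [0.521  0.0351]
210 0 [0.515  0.0454]
198 0 [0.51  0.049]
190 0 [0.5071 0.0521]
180 0 [0.504  0.0568]
170 0 [0.5018 0.0622]
160 0 [0.5008 0.0683]
150 0 [0.5011 0.0746]
140 0 [0.5028 0.0808]
130 0 [0.5059 0.0866]
120 0 [0.5102 0.0917]
110 0 [0.5125 0.0947]
100 0 [0.5153 0.0975]
90 0 [0.5188 0.1   ]
80 0 [0.5229 0.102 ]
70 0 [0.5276 0.1034]
60 0 [0.5328 0.1039]
50 0 [0.5383 0.1033]
```

```bash
sed -i 's/^A=.*/A=np.array([.5312,.0748])/' h.py
python3 - <<'E'
from h import *;import pickle
t=pickle.load(open("d0.pkl","rb"))["top"]
for p,z in[((380,305),.17),((392,307),.17),((383,270),.245),((399,272),.245),((388,234),.17)]: print(plane(t,np.array(p)*.64,z))
P=np.array([.492,.092])
for a,e in[(214,.008),(214,.0)]+[(a,0) for a in range(204,50,-10)]: print(a,e,np.round(poke(a,e),4),np.round(poke(a,e)-poke(214,.008),4))
E
```

```text
[0.58596765 0.00567295 0.17      ]
[ 0.58191114 -0.01727685  0.17      ]
[ 0.6377048  -0.00216144  0.245     ]
[ 0.6337856  -0.03093273  0.245     ]
[ 0.72659599 -0.01035017  0.17      ]
214 0.008 [0.5207 0.0403] [0. 0.]
214 0.0 [0.5162 0.0469] [-0.0045  0.0066]
204 0 [0.5117 0.0498] [-0.009   0.0096]
194 0 [0.5077 0.0532] [-0.013  0.013]
184 0 [0.5043 0.0576] [-0.0164  0.0173]
174 0 [0.5018 0.0628] [-0.0189  0.0225]
164 0 [0.5003 0.0686] [-0.0204  0.0283]
154 0 [0.5001 0.0748] [-0.0207  0.0345]
144 0 [0.5012 0.0811] [-0.0195  0.0409]
134 0 [0.5037 0.0872] [-0.017   0.0469]
124 0 [0.5075 0.0926] [-0.0132  0.0523]
114 0 [0.5107 0.0963] [-0.01   0.056]
104 0 [0.5133 0.0992] [-0.0074  0.0589]
94 0 [0.5165 0.1018] [-0.0042  0.0616]
84 0 [0.5204 0.1041] [-0.0003  0.0638]
74 0 [0.5249 0.1057] [0.0042 0.0655]
64 0 [0.5299 0.1066] [0.0092 0.0663]
54 0 [0.5353 0.1064] [0.0146 0.0662]
```

Request:
step_arm(moves=[[0, 0.014, -0.026, -0.02, 0, 0, 0], [0, 0.028, -0.052, -0.06, 0, 0, 0], [0, 0.029, -0.053, -0.1, 0, 0, 0], [0, 0.029, -0.053, -0.14, 0, 0, 0], [0, 0.029, -0.053, -0.17, 0, 0, 0], [0, 0.029, -0.053, -0.19, 0, 0, 0], [0, 0.029, -0.053, -0.21, 0, 0, 0], [0, 0.029, -0.053, -0.21, 0, 0, 0]])

```text
time_s: 13.25
tcp_pos: [0.5195, 0.0386, 0.0976]
tcp_rot: [[-0.496, 0.868, -0.005], [0.868, 0.496, -0.0], [0.002, -0.005, -1.0]]
ft_force: [-0.0, -0.6, -0.1]
width: 0.0004
grip_force: 0.0
```

Request:
step_arm(moves=[[0, -0.0045, 0.0066, 0, 0, 0, 0], [0, -0.007, 0.008, 0, 0, 0, 0], [0, -0.009, 0.0096, 0, 0, 0, 0], [0, -0.013, 0.013, 0, 0, 0, 0], [0, -0.0165, 0.0175, 0, 0, 0, 0], [0, -0.0178, 0.0198, 0, 0, 0, 0], [0, -0.0178, 0.0198, 0, 0, 0, 0], [0, -0.0178, 0.0198, 0, 0, 0, 0]])

```text
time_s: 14.05
tcp_pos: [0.5034, 0.0591, 0.1002]
tcp_rot: [[-0.496, 0.868, -0.001], [0.868, 0.496, 0.0], [0.001, -0.0, -1.0]]
ft_force: [0.4, -0.6, 0.6]
width: 0.0003
grip_force: 0.3
```

Request:
step_arm(moves=[[0, 0, -0.008, 0, 0, 0, 0], [0, 0, -0.008, 0.02, 0, 0, 0], [0, 0, -0.004, 0.06, 0, 0, 0], [0, -0.005, 0.01, 0.1, 0, 0, 0], [0, -0.011, 0.03, 0.14, 0, 0, 0], [0, -0.011, 0.03, 0.18, 0, 0, 0], [0, -0.011, 0.03, 0.21, 0, 0, 0], [0, -0.011, 0.03, 0.21, 0, 0, 0]])

```text
time_s: 14.85
tcp_pos: [0.4946, 0.0893, 0.3144]
tcp_rot: [[-0.496, 0.868, 0.007], [0.868, 0.496, 0.001], [-0.002, 0.007, -1.0]]
ft_force: [0.2, -0.3, -0.9]
width: 0.0004
grip_force: 0.0
```

Run:
```python
from h import *
s,w=look()
```

```text
[0.49464074 0.0892583  0.31438886] 29.734562154625753 [ 0.16670337 -0.2528955  -0.89085017] (array([0.52994481, 0.07702444]), np.float64(154.68745480713997), array([0.01628644, 0.05869778]))
```

Request:
step_arm(moves=[[0, 0.02, -0.008, -0.03, 0, 0, 0], [0, 0.039, -0.015, -0.07, 0, 0, 0], [0, 0.039, -0.015, -0.11, 0, 0, 0], [0, 0.039, -0.015, -0.14, 0, 0, 0], [0, 0.039, -0.015, -0.165, 0, 0, 0], [0, 0.039, -0.015, -0.18, 0, 0, 0], [0, 0.039, -0.015, -0.186, 0, 0, 0], [0, 0.039, -0.015, -0.188, 0, 0, 0]])

```text
time_s: 15.7
tcp_pos: [0.5309, 0.0733, 0.121]
tcp_rot: [[-0.496, 0.868, -0.002], [0.868, 0.496, -0.0], [0.001, -0.002, -1.0]]
ft_force: [0.0, -0.9, 0.1]
width: 0.0005
grip_force: 0.0
```

Request:
step_arm(moves=[[0, 0, 0, -0.0005, 0, 0, 0], [0, 0, 0, -0.001, 0, 0, 0], [0, 0, 0, -0.0015, 0, 0, 0], [0, 0, 0, -0.002, 0, 0, 0], [0, 0, 0, -0.0025, 0, 0, 0], [0, 0, 0, -0.0025, 0, 0, 0], [0, 0, 0, -0.0025, 0, 0, 0], [0, 0, 0, -0.0025, 0, 0, 0]])

```text
time_s: 16.5
tcp_pos: [0.5318, 0.0736, 0.1198]
tcp_rot: [[-0.496, 0.868, 0.0], [0.868, 0.496, 0.0], [-0.0, 0.0, -1.0]]
ft_force: [-0.1, 0.1, 0.6]
width: 0.0005
grip_force: 0.0
```

Request:
step_arm(moves=[[0, 0, 0, -0.0005, 0, 0, 0], [0, 0, 0, -0.001, 0, 0, 0], [0, 0, 0, -0.001, 0, 0, 0], [0, 0, 0, -0.001, 0, 0, 0], [0, 0, 0, -0.001, 0, 0, 0], [0, 0, 0, -0.001, 0, 0, 0], [0, 0, 0, -0.001, 0, 0, 0], [0, 0, 0, -0.001, 0, 0, 0]])

```text
time_s: 17.3
tcp_pos: [0.5317, 0.0737, 0.1188]
tcp_rot: [[-0.496, 0.868, 0.0], [0.868, 0.496, 0.0], [-0.0, 0.0, -1.0]]
ft_force: [-0.4, -0.2, 1.6]
width: 0.0002
grip_force: 0.5
```

Request:
step_arm(moves=[[0, 0, 0, -0.0005, 0, 0, 0], [0, 0, 0, -0.0005, 0, 0, 0], [0, 0, 0, -0.0005, 0, 0, 0], [0, 0, 0, -0.0005, 0, 0, 0], [0, 0, 0, -0.0005, 0, 0, 0], [0, 0, 0, -0.0005, 0, 0, 0], [0, 0, 0, -0.0005, 0, 0, 0], [0, 0, 0, -0.0005, 0, 0, 0]])

```text
time_s: 18.1
tcp_pos: [0.5318, 0.0737, 0.1185]
tcp_rot: [[-0.496, 0.868, 0.0], [0.868, 0.496, 0.0], [-0.0, 0.0, -1.0]]
ft_force: [-1.6, -0.7, 5.3]
width: 0.0001
grip_force: 2.7
```

Request:
step_arm(moves=[[0, 0, 0, -0.0005, 0, 0, 0], [0, 0, 0, -0.0005, 0, 0, 0], [0, 0, 0, -0.0005, 0, 0, 0], [0, 0, 0, -0.0005, 0, 0, 0], [0, 0, 0, -0.0005, 0, 0, 0], [0, 0, 0, -0.0005, 0, 0, 0], [0, 0, 0, -0.0005, 0, 0, 0], [0, 0, 0, -0.0005, 0, 0, 0]])

```text
time_s: 18.9
tcp_pos: [0.5318, 0.0737, 0.1184]
tcp_rot: [[-0.496, 0.868, 0.001], [0.868, 0.496, -0.0], [-0.0, 0.0, -1.0]]
ft_force: [-2.1, -1.3, 10.0]
width: 0.0002
grip_force: 4.9
```

Request:
step_arm(moves=[[0, 0, 0, 0.005, 0, 0, 0], [0, 0, 0, 0.015, 0, 0, 0], [0, 0, 0, 0.03, 0, 0, 0], [0, -0.02, 0, 0.03, 0, 0, 0], [0, -0.04, -0.01, 0.03, 0, 0, 0], [0, -0.05, -0.02, 0.03, 0, 0, 0], [0, -0.05, -0.02, 0.03, 0, 0, 0], [0, -0.05, -0.02, 0.03, 0, 0, 0]])

```text
time_s: 19.7
tcp_pos: [0.4826, 0.0533, 0.1482]
tcp_rot: [[-0.495, 0.869, 0.001], [0.869, 0.495, 0.0], [-0.001, 0.001, -1.0]]
ft_force: [-0.1, 0.2, 1.0]
width: 0.0004
grip_force: 0.0
```

Run:
```python
from h import *
from cell import sensors
s=sensors.observe();print(s["tcp_pos"],s["ft_force"])
def rect_dist(p,a,t,phi=30):
    u=np.array([np.cos(np.radians(a)),np.sin(np.radians(a))]);n=np.array([-u[1],u[0]]);d=np.radians(a+90-phi)
    return (np.array(p)-A)@n-.005-.0095*abs(np.sin(d))-t*abs(np.cos(d)), (np.array(p)-A)@u
for t in(.004,.008,.012,.016): print(t,rect_dist((.5433,.1022),33.7,t),rect_dist((.5034,.0591),154.7,t))
for t in(.009,.014):
  for a,e in[(155,.012),(155,.0)]+[(a,0) for a in range(145,45,-10)]: print(t,a,np.round(poke(a,e,t=t),4),np.round(poke(a,e,t=t)-s["tcp_pos"][:2],4))
```

```text
[0.48258815 0.05329756 0.14815787] [-0.11580835  0.16786972  1.01564931]
0.004 (np.float64(0.0013435977676568894), np.float64(0.025269382189854014)) (np.float64(0.012377912995122229), np.float64(0.018423976425390752))
0.008 (np.float64(0.0010854685346450578), np.float64(0.025269382189854014)) (np.float64(0.009089336830999278), np.float64(0.018423976425390752))
0.012 (np.float64(0.0008273393016332263), np.float64(0.025269382189854014)) (np.float64(0.005800760666876329), np.float64(0.018423976425390752))
0.016 (np.float64(0.0005692100686213947), np.float64(0.025269382189854014)) (np.float64(0.0025121845027533778), np.float64(0.018423976425390752))
0.009 155 [0.4932 0.0596] [0.0106 0.0063]
0.009 155 [0.4983 0.0705] [0.0157 0.0172]
0.009 145 [0.4984 0.0768] [0.0158 0.0235]
0.009 135 [0.5    0.0832] [0.0174 0.0299]
0.009 125 [0.503  0.0893] [0.0204 0.036 ]
0.009 115 [0.506  0.0939] [0.0234 0.0406]
0.009 105 [0.5084 0.0977] [0.0258 0.0444]
0.009 95 [0.5117 0.1012] [0.0291 0.0479]
0.009 85 [0.5159 0.1042] [0.0333 0.0509]
0.009 75 [0.521  0.1065] [0.0384 0.0532]
0.009 65 [0.5268 0.1078] [0.0442 0.0545]
0.009 55 [0.533  0.1077] [0.0504 0.0544]
0.014 155 [0.4915 0.0559] [0.0089 0.0026]
0.014 155 [0.4966 0.0668] [0.014  0.0135]
0.014 145 [0.4958 0.0731] [0.0132 0.0198]
0.014 135 [0.4966 0.0798] [0.014  0.0265]
0.014 125 [0.4989 0.0864] [0.0164 0.0331]
0.014 115 [0.5014 0.0918] [0.0189 0.0385]
0.014 105 [0.5037 0.0964] [0.0211 0.0431]
0.014 95 [0.5071 0.1008] [0.0246 0.0475]
0.014 85 [0.5118 0.1046] [0.0292 0.0513]
0.014 75 [0.5176 0.1074] [0.035  0.0541]
0.014 65 [0.5242 0.109 ] [0.0416 0.0557]
0.014 55 [0.5313 0.1089] [0.0487 0.0556]
```

Request:
step_arm(moves=[[0, 0.008, 0.002, -0.01, 0, 0, 0], [0, 0.008, 0.002, -0.03, 0, 0, 0], [0, 0.008, 0.002, -0.047, 0, 0, 0], [0, 0.01, 0.006, -0.047, 0, 0, 0], [0, 0.013, 0.012, -0.047, 0, 0, 0], [0, 0.0135, 0.017, -0.047, 0, 0, 0], [0, 0.014, 0.022, -0.047, 0, 0, 0], [0, 0.014, 0.0265, -0.047, 0, 0, 0]])

```text
time_s: 20.5
tcp_pos: [0.4962, 0.0808, 0.1013]
tcp_rot: [[-0.496, 0.868, 0.001], [0.868, 0.496, 0.0], [-0.0, 0.001, -1.0]]
ft_force: [-0.7, -1.6, 0.4]
width: 0.0
grip_force: 0.7
```

Request:
step_arm(moves=[[0, 0.001, 0.003, 0, 0, 0, 0], [0, 0.0025, 0.0065, 0, 0, 0, 0], [0, 0.0035, 0.009, 0, 0, 0, 0], [0, 0.005, 0.012, 0, 0, 0, 0], [0, 0.007, 0.0165, 0, 0, 0, 0], [0, 0.0105, 0.021, 0, 0, 0, 0], [0, 0.013, 0.023, 0, 0, 0, 0], [0, 0.015, 0.0245, 0, 0, 0, 0]])

```text
time_s: 21.3
tcp_pos: [0.5107, 0.1051, 0.1006]
tcp_rot: [[-0.496, 0.868, -0.0], [0.868, 0.496, 0.0], [0.0, -0.0, -1.0]]
ft_force: [-3.5, -3.0, -0.3]
width: 0.0002
grip_force: 1.6
```

Request:
step_arm(moves=[[0, 0.0015, 0.001, 0, 0, 0, 0], [0, 0.0035, 0.002, 0, 0, 0, 0], [0, 0.006, 0.003, 0, 0, 0, 0], [0, 0.009, 0.004, 0, 0, 0, 0], [0, 0.0125, 0.0045, 0, 0, 0, 0], [0, 0.016, 0.0047, 0, 0, 0, 0], [0, 0.0175, 0.0047, 0, 0, 0, 0], [0, 0.0175, 0.0047, 0, 0, 0, 0]])

```text
time_s: 22.1
tcp_pos: [0.5286, 0.1094, 0.1008]
tcp_rot: [[-0.496, 0.868, 0.0], [0.868, 0.496, 0.0], [0.0, 0.0, -1.0]]
ft_force: [-1.3, 1.9, -0.4]
width: 0.0005
grip_force: 1.3
```

Request:
step_arm(moves=[[0, -0.006, 0.006, 0, 0, 0, 0], [0, -0.008, 0.008, 0.02, 0, 0, 0], [0, -0.008, 0.008, 0.06, 0, 0, 0], [0, -0.02, 0, 0.1, 0, 0, 0], [0, -0.036, -0.017, 0.14, 0, 0, 0], [0, -0.036, -0.017, 0.18, 0, 0, 0], [0, -0.036, -0.017, 0.21, 0, 0, 0], [0, -0.036, -0.017, 0.21, 0, 0, 0]])

```text
time_s: 22.9
tcp_pos: [0.4943, 0.0932, 0.3155]
tcp_rot: [[-0.495, 0.869, 0.009], [0.869, 0.495, 0.001], [-0.004, 0.008, -1.0]]
ft_force: [0.3, -0.2, 0.8]
width: 0.0003
grip_force: 0.0
```

Run:
```python
from h import *
s,w=look()
print("lever",[plane(w,p,.066) for p in []])
f=w["frame"].astype(int);c=proj(w,[.533,.16,.066]);print(c)
x0,y0=(c-35).astype(int);m=f[y0:y0+70,x0:x0+70].max(2)<62;ys,xs=np.nonzero(m)
P=np.array([plane(w,(x+x0,y+y0),.068)[:2] for x,y in zip(xs,ys)])-A
r=np.linalg.norm(P,axis=1);k=(r>.048)&(r<.112);a=np.degrees(np.arctan2(P[k,1],P[k,0]));print(k.sum(),np.median(a),a.std(),r[k].min(),r[k].max())
```

```text
[0.49432215 0.09319584 0.31545168] 29.69770711341393 [ 0.25473021 -0.2498714   0.76822049] (array([0.52962179, 0.07697167]), np.float64(68.32246382928382), array([0.01964479, 0.05702096]))
lever []
[299.2536071  135.42025748]
272 89.1145089997759 2.7505313914047034 0.04830114442480204 0.1006822413367991
```

Request:
step_arm(moves=[[0, 0.014, 0.0125, -0.03, 0, 0, 0], [0, 0.027, 0.025, -0.07, 0, 0, 0], [0, 0.027, 0.025, -0.11, 0, 0, 0], [0, 0.027, 0.025, -0.15, 0, 0, 0], [0, 0.027, 0.025, -0.18, 0, 0, 0], [0, 0.027, 0.025, -0.2, 0, 0, 0], [0, 0.027, 0.025, -0.21, 0, 0, 0], [0, 0.027, 0.025, -0.21, 0, 0, 0]])

```text
time_s: 23.75
tcp_pos: [0.518, 0.1171, 0.0991]
tcp_rot: [[-0.496, 0.868, -0.003], [0.868, 0.496, -0.001], [0.001, -0.003, -1.0]]
ft_force: [0.7, 0.4, 0.1]
width: 0.0003
grip_force: 0.0
```

Request:
step_arm(moves=[[0, 0.004, -0.003, 0, 0, 0, 0], [0, 0.008, -0.0065, 0, 0, 0, 0], [0, 0.011, -0.008, 0, 0, 0, 0], [0, 0.014, -0.0085, 0, 0, 0, 0], [0, 0.017, -0.009, 0, 0, 0, 0], [0, 0.0185, -0.0095, 0, 0, 0, 0], [0, 0.0185, -0.0095, 0, 0, 0, 0], [0, 0.0185, -0.0095, 0, 0, 0, 0]])

```text
time_s: 24.55
tcp_pos: [0.5378, 0.1079, 0.1008]
tcp_rot: [[-0.496, 0.868, 0.0], [0.868, 0.496, 0.0], [-0.0, 0.0, -1.0]]
ft_force: [-3.6, 2.4, 2.0]
width: 0.0001
grip_force: 1.7
```

Request:
step_arm(moves=[[0, -0.006, 0.006, 0, 0, 0, 0], [0, -0.01, 0.008, 0.02, 0, 0, 0], [0, -0.015, 0.008, 0.06, 0, 0, 0], [0, -0.03, 0, 0.1, 0, 0, 0], [0, -0.046, -0.015, 0.14, 0, 0, 0], [0, -0.046, -0.015, 0.18, 0, 0, 0], [0, -0.046, -0.015, 0.21, 0, 0, 0], [0, -0.046, -0.015, 0.21, 0, 0, 0]])

```text
time_s: 25.35
tcp_pos: [0.4938, 0.0935, 0.3152]
tcp_rot: [[-0.495, 0.869, 0.009], [0.869, 0.495, 0.001], [-0.004, 0.008, -1.0]]
ft_force: [0.3, 0.0, -0.8]
width: 0.0004
grip_force: 0.0
```

Run:
```python
from h import *
s,w=look()
```

```text
[0.49380808 0.09348598 0.31520903] 29.68344198647178 [ 0.29968414  0.02323685 -0.75478885] (array([0.52963752, 0.07691246]), np.float64(54.025663934314856), array([0.02039692, 0.05651333]))
```

Run:
```python
from h import *
b=poke(89,.017,r=.085,t=.008);print(b,b-[.492,.0923])
for a in range(89,12,-6): p=poke(a,.002,r=.085,t=.008);print(a,np.round(p,4),np.round(p-b,4))
```

```text
[0.49893839 0.16037608] [0.00693839 0.06807608]
89 [0.5139 0.1601] [ 0.015  -0.0003]
83 [0.5226 0.1615] [0.0237 0.0011]
77 [0.5315 0.162 ] [0.0325 0.0016]
71 [0.5405 0.1615] [0.0416 0.0011]
65 [0.5496 0.16  ] [ 0.0506 -0.0004]
59 [0.5585 0.1575] [ 0.0596 -0.0028]
53 [0.5673 0.154 ] [ 0.0683 -0.0063]
47 [0.5757 0.1495] [ 0.0768 -0.0108]
41 [0.5836 0.144 ] [ 0.0847 -0.0163]
35 [0.591  0.1376] [ 0.092  -0.0228]
29 [0.5975 0.1306] [ 0.0985 -0.0298]
23 [0.6026 0.124 ] [ 0.1037 -0.0363]
17 [0.6072 0.1169] [ 0.1083 -0.0435]
```

Request:
step_arm(moves=[[0, 0.002, 0.035, -0.02, 0, 0, 0], [0, 0.004, 0.068, -0.05, 0, 0, 0], [0, 0.004, 0.068, -0.1, 0, 0, 0], [0, 0.004, 0.068, -0.145, 0, 0, 0], [0, 0.004, 0.068, -0.185, 0, 0, 0], [0, 0.004, 0.068, -0.22, 0, 0, 0], [0, 0.004, 0.068, -0.245, 0, 0, 0], [0, 0.004, 0.068, -0.25, 0, 0, 0]])

```text
time_s: 26.2
tcp_pos: [0.493, 0.1597, 0.0571]
tcp_rot: [[-0.497, 0.868, -0.006], [0.868, 0.497, -0.002], [0.001, -0.006, -1.0]]
ft_force: [-0.8, -0.4, -0.4]
width: 0.0004
grip_force: 0.0
```

Request:
step_arm(moves=[[0, 0.01, 0, 0, 0, 0, 0], [0, 0.018, 0, 0, 0, 0, 0], [0, 0.026, 0.001, 0, 0, 0, 0], [0, 0.035, 0.0015, 0, 0, 0, 0], [0, 0.044, 0.001, 0, 0, 0, 0], [0, 0.053, -0.0005, 0, 0, 0, 0], [0, 0.062, -0.003, 0, 0, 0, 0], [0, 0.0705, -0.006, 0, 0, 0, 0]])

```text
time_s: 27.0
tcp_pos: [0.567, 0.1547, 0.0607]
tcp_rot: [[-0.496, 0.868, -0.0], [0.868, 0.496, 0.0], [0.0, 0.0, -1.0]]
ft_force: [-1.4, 0.3, 1.4]
width: 0.0004
grip_force: 0.8
```

Request:
step_arm(moves=[[0, 0.0045, -0.002, 0, 0, 0, 0], [0, 0.0085, -0.0045, 0, 0, 0, 0], [0, 0.0125, -0.007, 0, 0, 0, 0], [0, 0.0163, -0.01, 0, 0, 0, 0], [0, 0.02, -0.013, 0, 0, 0, 0], [0, 0.0237, -0.0165, 0, 0, 0, 0], [0, 0.0255, -0.0185, 0, 0, 0, 0], [0, 0.0255, -0.0185, 0, 0, 0, 0]])

```text
time_s: 27.8
tcp_pos: [0.5923, 0.1358, 0.0608]
tcp_rot: [[-0.495, 0.869, 0.001], [0.869, 0.495, -0.0], [-0.0, 0.0, -1.0]]
ft_force: [0.6, 0.1, -0.6]
width: 0.0006
grip_force: 0.0
```

Request:
step_arm(moves=[[0, 0.002, -0.002, 0, 0, 0, 0], [0, 0.0045, -0.005, 0, 0, 0, 0], [0, 0.0045, -0.005, 0, 0, 0, 0], [0, 0.0045, -0.005, 0, 0, 0, 0], [0, 0.0045, -0.005, 0, 0, 0, 0], [0, 0.0045, -0.005, 0, 0, 0, 0], [0, 0.0045, -0.005, 0, 0, 0, 0], [0, 0.0045, -0.005, 0, 0, 0, 0]])

```text
time_s: 28.6
tcp_pos: [0.5963, 0.1314, 0.0608]
tcp_rot: [[-0.496, 0.868, 0.0], [0.868, 0.496, 0.0], [-0.0, 0.0, -1.0]]
ft_force: [0.2, 0.1, 0.3]
width: -0.0001
grip_force: 0.0
```

Request:
step_arm(moves=[[0, 0, 0, 0, 0, 0, 0], [0, 0, 0, 0, 0, 0, 0], [0, 0, 0, 0, 0, 0, 0], [0, 0, 0, 0, 0, 0, 0], [0, 0.0015, -0.0015, 0, 0, 0, 0], [0, 0.0025, -0.003, 0, 0, 0, 0], [0, 0.0035, -0.0045, 0, 0, 0, 0], [0, 0.0045, -0.006, 0, 0, 0, 0]])

```text
time_s: 29.4
tcp_pos: [0.5986, 0.1285, 0.0607]
tcp_rot: [[-0.498, 0.867, -0.003], [0.867, 0.498, 0.003], [0.005, -0.001, -1.0]]
ft_force: [-9.8, 11.3, 4.0]
width: 0.0003
grip_force: 7.1
```

Run:
```python
from cell import vision
from h import *
s=vision.get_image("scene")["frame"]
cv2.imwrite("pics/s5.png",cv2.cvtColor(cv2.resize(s[100:240,210:370],(800,700),interpolation=cv2.INTER_CUBIC)[:600],cv2.COLOR_RGB2BGR))
```

```text
(no output)
```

View pics/s5.png

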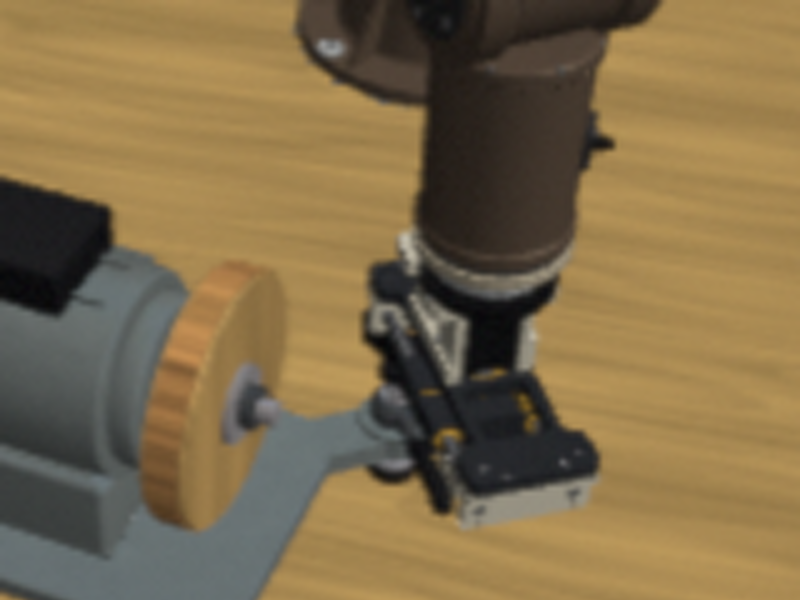

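The scene crop shows the lever (handle end at about (440,500)) swung round beside the fingers. The 15 N rise in force means it is on its stop, so I'll back off and check.

Request:
step_arm(moves=[[0, -0.003, 0.005, 0, 0, 0, 0], [0, -0.008, 0.017, 0, 0, 0, 0], [0, -0.012, 0.025, 0.02, 0, 0, 0], [0, -0.02, 0.025, 0.06, 0, 0, 0], [0, -0.035, 0.02, 0.1, 0, 0, 0], [0, -0.06, 0, 0.15, 0, 0, 0], [0, -0.09, -0.02, 0.2, 0, 0, 0], [0, -0.108, -0.034, 0.25, 0, 0, 0]])

```text
time_s: 30.25
tcp_pos: [0.5007, 0.098, 0.2892]
tcp_rot: [[-0.496, 0.868, -0.0], [0.868, 0.496, -0.001], [-0.001, -0.001, -1.0]]
ft_force: [1.1, -1.3, 1.0]
width: 0.0003
grip_force: 0.0
```

Run:
```python
from h import *
import pickle
s,w=look()
def lev(w,z=.068):
    f=w["frame"].astype(int);m=f.max(2)<62;R=[]
    for y,x in zip(*np.nonzero(m)):
        p=plane(w,(x,y),z)[:2]-A;r=np.linalg.norm(p)
        if .05<r<.104 and p[1]>-.01: R.append((np.degrees(np.arctan2(p[1],p[0])),r))
    R=np.array(R);print(len(R),np.histogram(R[:,0],bins=range(-10,190,10)))
lev(w)
from cell import vision
t=vision.get_image("top");lev(t)
# machine shift: compare scene images around foot C/B lugs
t0=pickle.load(open("d0.pkl","rb"))["top"]["frame"]
a=t0[135:165,225:330].astype(np.float32).mean(2);b=t["frame"][135:165,225:330].astype(np.float32).mean(2)
print("shift px",cv2.phaseCorrelate(a,b))
```

```text
[0.50065531 0.09798499 0.28923301] 29.746209559904514 [ 1.06337097 -1.26468827  1.01679127] (array([0.53018646, 0.07659103]), np.float64(59.21329728521288), array([0.02460791, 0.05896333]))
256 (array([  0,   0,   0, 174,  82,   0,   0,   0,   0,   0,   0,   0,   0,
         0,   0,   0,   0,   0,   0]), array([-10,   0,  10,  20,  30,  40,  50,  60,  70,  80,  90, 100, 110,
       120, 130, 140, 150, 160, 170, 180]))
717 (array([ 0,  0,  0, 47, 68, 32,  3,  1,  9, 29, 27, 36, 42, 48, 54, 61, 69,
       72, 68]), array([-10,   0,  10,  20,  30,  40,  50,  60,  70,  80,  90, 100, 110,
       120, 130, 140, 150, 160, 170, 180]))
shift px ((-0.04787830164480056, -0.023511089132250973), 1.0159858691839525)
```

```bash
python3 -c "
from cell import ticket
print(ticket.close_job())"
```

```text
the job is handed in; nothing more can be done
None
```

I wound the screw down about 253°, which I estimate is about 1.4 rad past first touch. I then swung the lock lever clockwise until it met its stop and handed the job in. The machine showed no measurable shift and no bystander was touched, but I had no direct reading of the load on each foot and the hand-in returned no verdict.

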